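Switch on and tare the classroom balance

ROBOT

A 7-joint arm with a two-finger parallel gripper is mounted at the origin on the work surface. World frame = base frame: x ahead of the robot, y to its left, z up, the work surface at z = 0. Lengths are in m, angles in rad, forces in N, time in s.
With the tool pointing down it reaches from about 0.4 to 0.85 m from the base axis. Payload 10.4 kg.
Tool frame: the origin (TCP) lies at the very end of the fingers, on their centre line; the grasp point (between the pads) lies 19 mm behind it (r.pinch_z is the distance from the TCP to the grasp point, in m); z points along the fingers, y is the line along which they close (so a half turn about z gives the same grasp; the last joint's range is limited). The gripper opens to 87 mm and grips with 3 to 60 N. Pads are 19 mm wide; open, the fingers measure 117 mm over their backs; the gripper's body (75 mm by 190 mm) begins 51 mm behind the grasp point.
Start: joints at [-1.261, 0.332, -0.065, 1.46, 0.022, 1.35, -0.088], TCP at [0.204, 0.591, 0.223] pointing down, gripper open.
Joint ranges: [-2.6, 2.6], [-0.5, 2.12], [-1.47, 1.34], [0.16, 2.42], [-1.27, 4.41], [0.06, 2.06], [-2.6, 2.6]. Speed limits (rad/s): [2.22, 2.22, 2.79, 2.79, 3.14, 3.14, 3.14].

INTERFACE

Orientations are given as a unit quaternion [x, y, z, w].
In Python, from bench import sensors, vision, r gives the robot as it stands.
- The arm moves only by the shell command python3 -m crank 'ROWS' [OPENING] [FORCE]. ROWS is JSON, a list of rows, each a list of 2 entries, a list of its own where there are three numbers: the shift along the tool's x, y, z normalised to -1 to 1, where 1 is 3 cm, then the turn about the tool's z normalised to -1 to 1, where 1 is 8 degrees. A call has 1 to 12 rows; each row shifts and turns the commanded pose from where the row before left it, along the tool's axes as they then stand; what a row does not reach is not made up. A row lasts 1/8 s, in which the tool goes at most 62.5 mm and 10.7 degrees, less where a joint would pass 70% of its speed; a pose out of reach is approached as far as the arm can. A call with a number of a shift or a turn outside -1 to 1 is refused whole. A call with a gripper value outside its range is refused whole. OPENING is the opening, from 0 (shut) to 1 (fully open), set as the call begins (- or left out, the last holds). The fingers move at their own pace and stop on an object; FORCE is the grip in N (left out, the last holds). Time passes only in rows, so rows that do not move let the fingers close. It gives the time, the measured TCP pose, the force, the opening and the grip force at its end, in the units of the state.
- sensors.read_state(): the state, without advancing time (a new reading comes with each control period).
- vision.camera(name): name is "scene" or "top" or "wrist"; returns the picture (420x560x3 uint8, red, green, blue); there is no depth.
- vision.camera_model(name): a dict with "vertical_fov" (degrees; the focal length in pixels is half the picture's height over the tangent of half this angle, whatever the lens; pixels are square), "cx", "cy" (the principal point, pixels), "camera_from_world" (4x4, takes a point from world to camera coordinates); the wrist camera has in their place "hand_eye" (4x4, takes a point from camera to tool coordinates, whose origin is the TCP and whose axes are the flange's). Camera axes: x right, y down, z forward; pixel columns grow to the right and rows downward; lengths in m; the calibration is good to about 2 mm. A picture is of the moment at which its call begins: read the wrist's pose just before it. camera_model takes no time and is no camera call.
- r.close_job(): hands the job in; it is judged then, once.
The state is a dict: "time": time; "joint_positions": joint angles; "joint_vel": joint speeds; "joint_torque": joint torques, N m; "ee_pos": TCP position; "eef_rot": TCP orientation; "ft_force": force on the tool from outside, world axes, zero at the start; "torque": the same for the moment, N m; "width": finger opening in m; "grip_force": force on a finger pad.
Only numpy, scipy, OpenCV 4.12 (cv2) and the standard library are available. Lean on these libraries where they do the work, as an engineer would, in place of code of your own. Each camera call takes 0.05 s, during which the arm holds its last target. There are 200 camera calls.

TASK

Get the balance on the science bench ready to weigh into the tray standing on its pan: with closed fingers, press the raised half of the big rocker on the power block down until it is fully home, then press the balance's round power key all the way in, where it stays, and then press the long tare bar fully down for a moment and let it come back up. Only touch and press: leave the square key and the small round reset button alone, lift or carry nothing, and do not shift the tray, the power block or the other things on the bench.

Things in the scene. Friction and masses are not known exactly. Their poses are not given: they have to be found in the camera images.
- balance: White balance, 260 (x) x 200 (y) x 55 mm high, fixed to the bench, left or right of the middle (power block on the other side). Origin: centre of underside; z up; -x is the front. Three grey keys at x = -104 mm, tops 67 mm above the bench: round power key y = +70, square unit key y = +6, long tare bar y = -62. Behind them a dark display and a round steel pan (136 mm across, x = 45, top 70 mm high).
- power_key (a joint): Travel of the round power key in m, 0 fully out, 0.006 fully in; at the start 0 to 0.001. It moves straight down against about 3 N of friction and stays where it is left.
- power_key_top (a point): Centre of the top face of the round power key (26 mm across, standing 12 mm above the casing when out, 6 mm when in); moves with it. Axes as the balance.
- tare_bar (a joint): Travel of the tare bar in m, 0 up, 0.006 fully down; a spring (1.6 N at the top, 4 N fully down) brings it back up.
- tare_bar_top (a point): Centre of the top face of the long tare bar (22 mm in the balance's x, 52 mm in its y, standing 12 mm above the casing when up); moves with it. Axes as the balance.
- unit_key (a joint): Travel of the square unit key in m (20 x 20 mm cap between the power key and the tare bar, sprung like the tare bar), 0 up, 0.006 down. To be left alone.
- power_block: Loose white power block, about 0.8 kg, 200 (x) x 75 (y) x 46 mm high. Origin: centre of underside; z up; its -x end is towards the robot. On top: big black rocker centred at x = -62 mm, two round sockets at x = 0 and 45, small black round reset button (14 mm across) at x = 83.
- rocker (a joint): Rocker angle in rad: 0 off, 0.30 fully on; starts 0 to 0.03. 54 (x) x 36 (y) mm, two flat halves in a shallow V tipping about the block's y at x = -62, z = 46 mm. Off: the half by the sockets is level, the near (-x) half raised, its outer edge 64 mm above the bench. On: the near half is level, 56 mm above the bench. Needs about 3 N on the raised half; stays where left.
- rocker_on_half (a point): Point on the top face of the rocker's near (-x) half, 16.5 mm from the rocker's middle, where to press. Moves with the rocker: about 61 mm above the bench when off, 56 mm when fully on. Its y axis is that of the block.
- reset_button (a joint): Travel of the small reset button on the power block in m (sprung), 0 up, 0.004 down. To be left alone.
- weigh_tray: Loose white open weighing tray, 85 x 85 x 20 mm, 40 g, standing on the balance's pan. Origin: centre of its underside. To be left alone.
- glue_stick: Glue stick standing upright, 27 mm across and 92 mm high, between the balance and the power block. Origin: centre of its foot. Bystander.
- marker: Thick white marker with a pink cap, 132 mm long and 18 mm thick, lying. Origin: on its underside near its middle; x along it. Bystander.
- scissors: Blue-handled scissors lying flat, about 185 mm long along x, 10 mm high. Origin on the bench near the pivot. Bystander.
- beaker: Glass beaker, 68 mm across and 95 mm high, upright. Origin: centre of its foot. Bystander.
- pencil_pot: Empty green pencil pot, 76 mm across and 100 mm high, upright. Origin: centre of its foot. Bystander.
- model_kit: Ball-and-stick molecule model of four balls, about 80 mm across and 32 mm high, lying. Origin: under its middle ball. Bystander.
Things that resemble listed ones, but are neither listed nor needed, are in the scene too. Leave any red look-alike of the power_block alone.

How it is judged:
By the outcome, as a careful person would: the job done as asked, in the order asked, and still so for the second after the job is handed in, with the robot touching nothing.
It also fails if it takes over 48 s, if anything falls off the work surface, if the arm or the gripper's body presses on something with over 40 N, if the wrist force passes 120 N, or if a joint passes its speed limit or range.

## Working session

There is one attempt and no reset: what is moved stays moved. The work goes in short steps, Python scripts to look and compute and a shell command to move; the robot and the scene stay as the last step left them, time stands still between calls to the robot, and variables do not carry over. Pictures are saved under pics/ and viewed, at most 10 in all, crops included, and the job is handed in when it is done.

```bash
mkdir -p pics; cat > h.py <<'E'
import numpy as np,cv2
from bench import sensors,vision,r
def snap(n,f,crop=None,s=1):
    im=vision.camera(n)[:,:,::-1].copy()
    cv2.imwrite('pics/raw_'+f,im)
    if crop: im=im[crop[1]:crop[3],crop[0]:crop[2]]
    cv2.imwrite('pics/'+f,cv2.resize(im,None,fx=s,fy=s,interpolation=cv2.INTER_CUBIC))
def ray(n,u,v):
    m=vision.camera_model(n);f=210/np.tan(np.radians(m['vertical_fov']/2))
    T=np.linalg.inv(m['camera_from_world']);d=T[:3,:3]@[(u-m['cx'])/f,(v-m['cy'])/f,1]
    return T[:3,3],d
def at(n,u,v,z):
    o,d=ray(n,u,v);return o+d*(z-o[2])/d[2]
def px(n,p):
    m=vision.camera_model(n);f=210/np.tan(np.radians(m['vertical_fov']/2))
    q=m['camera_from_world']@np.append(p,1);return q[:2]/q[2]*f+[m['cx'],m['cy']]
E
python3 - <<'E'
from h import *
snap('top','t1.png',None,1.4); snap('scene','s1.png',None,1.4)
m=vision.camera_model('top');print(m); s=sensors.read_state();print(s['time'],s['ee_pos'],s['eef_rot'],s['ft_force'])
from scipy.spatial.transform import Rotation as R;print(R.from_quat(s['eef_rot']).as_matrix().round(3))
E
```

```text
{'vertical_fov': 52.61480297177327, 'cx': 276.4539700358344, 'cy': 208.85119626005826, 'camera_from_world': array([[-0.01170401, -0.99941946, -0.03199611,  0.04181721],
       [-0.98263314,  0.0174218 , -0.18473924,  0.53638246],
       [ 0.18518942,  0.02927825, -0.98226659,  1.25965008],
       [ 0.        ,  0.        ,  0.        ,  1.        ]])}
0.1 [0.2041055  0.59038782 0.22184185] [ 1.65616982e-01  9.86189962e-01 -6.08841183e-04 -5.65483509e-05] [-0.513739   0.4205844 -0.0034722]
[[-0.945  0.327 -0.   ]
 [ 0.327  0.945 -0.001]
 [-0.    -0.001 -1.   ]]
```

View pics/t1.png

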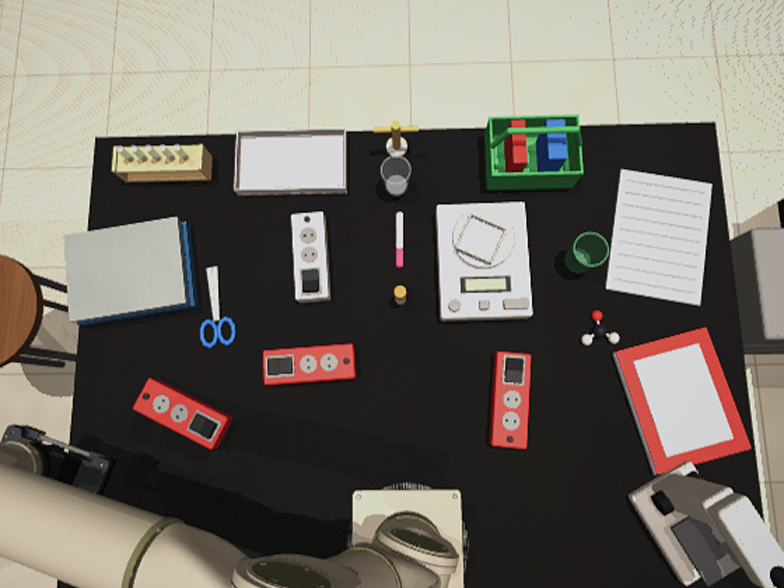

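View pics/s1.png

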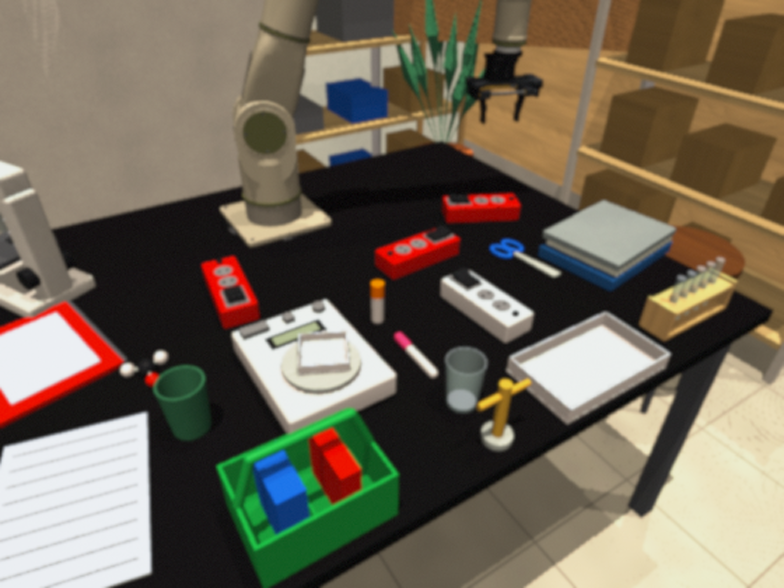

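The top view shows the white block at about (311,256) with its rocker at (311,280), and the balance keys at (454,305), (484,305) and (516,303), all in 1.4x pixels. I'll enlarge both.

```bash
python3 - <<'E'
import cv2,numpy as np
im=cv2.imread('pics/raw_t1.png')
a=cv2.resize(im[145:225,200:245],None,fx=7,fy=7,interpolation=cv2.INTER_CUBIC)
b=cv2.resize(im[140:235,305:390],None,fx=5.5,fy=5.5,interpolation=cv2.INTER_CUBIC)
h=max(a.shape[0],b.shape[0]);c=np.zeros((h,800,3),np.uint8);c[:a.shape[0],:a.shape[1]]=a;c[:b.shape[0],320:320+b.shape[1]]=b
for i in range(0,h,50): cv2.putText(c,str(i),(0,i+4),0,.3,(0,255,0));cv2.line(c,(315,i),(322,i),(0,255,0),1)
for i in range(0,800,50): cv2.line(c,(i,0),(i,6),(0,255,0),1)
cv2.imwrite('pics/c1.png',c)
E
```

```text
(no output)
```

View pics/c1.png

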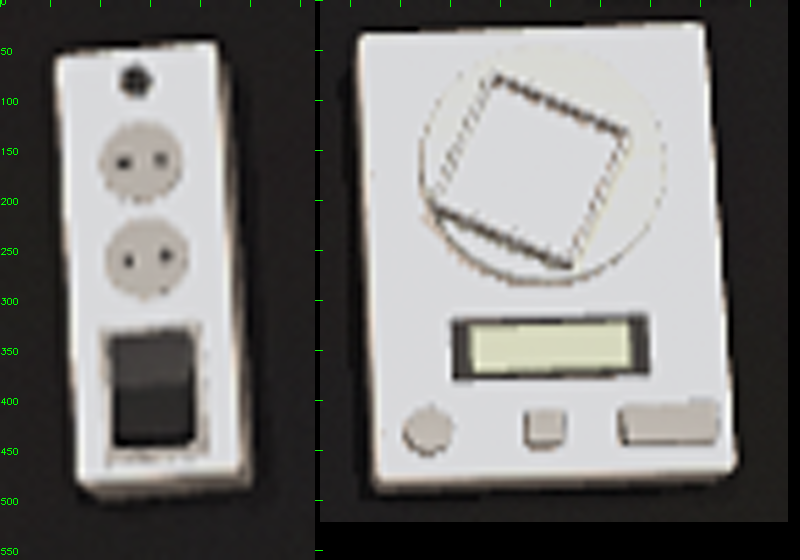

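The crop shows the reset button at (135,81), the sockets at (141,162) and (146,258), and the near rocker half at about (154,418). On the balance, the power key is at (428,429), the unit key at (545,428) and the tare bar at (668,424).

```bash
cat > fit.py <<'E'
from h import *
from scipy.spatial.transform import Rotation as R
def fit(name,loc,pix):
    w=np.array([at('top',*p,l[2])[:2] for p,l in zip(pix,loc)]);l=np.array(loc)[:,:2]
    lc=l-l.mean(0);wc=w-w.mean(0);a=np.arctan2((lc[:,0]*wc[:,1]-lc[:,1]*wc[:,0]).sum(),(lc*wc).sum())
    Rm=np.array([[np.cos(a),-np.sin(a)],[np.sin(a),np.cos(a)]]);t=w.mean(0)-Rm@l.mean(0)
    print(name,t.round(4),'yaw',np.degrees(a).round(2),'res mm',((w-(l@Rm.T+t))*1e3).round(1).tolist());return lambda x,y:(Rm@[x,y]+t).round(4)
A=lambda u,v:((u+.5)/7-.5+200,(v+.5)/7-.5+145)
B=lambda u,v:((u-320+.5)/5.5-.5+305,(v+.5)/5.5-.5+140)
blk=fit('block',[(.083,0,.047),(0.045,0,.046),(0,0,.046),(.1,.0375,.046),(.1,-.0375,.046),(-.1,.0375,.046),(-.1,-.0375,.046)],[A(135,81),A(141,162),A(146,258),A(54,56),A(216,43),A(78,483),A(243,468)])
bal=fit('bal',[(-.104,.07,.067),(-.104,.006,.067),(-.104,-.062,.067),(.13,.1,.055),(.13,-.1,.055),(-.13,.1,.055),(-.13,-.1,.055)],[B(428,429),B(545,428),B(668,424),B(358,37),B(704,22),B(375,482),B(737,466)])
P={'rocker':np.append(blk(-.0785,0),.061),'power':np.append(bal(-.104,.07),.067),'tare':np.append(bal(-.104,-.062),.067)}
s=sensors.read_state();e=np.array(s['ee_pos']);M=R.from_quat(s['eef_rot']).as_matrix()
print('ee',e.round(4),s['time'],'F',np.round(s['ft_force'],1))
for k,v in P.items(): print(k,v,'tool shift rows(3cm)',(M.T@(v-e)/.03).round(2))
E
python3 fit.py
```

```text
block [0.6283 0.209 ] yaw 4.09 res mm [[0.4, 0.5], [0.4, 0.1], [0.4, 0.5], [-0.9, -0.7], [-1.7, -0.0], [0.6, -0.8], [0.7, 0.6]]
bal [ 0.6085 -0.1792] yaw 0.9 res mm [[1.0, 0.1], [-0.5, 0.1], [-0.5, 0.9], [-2.1, -1.9], [-0.8, 0.6], [0.2, -0.3], [2.8, 0.5]]
ee [0.2041 0.5904 0.2218] 0.1 F [-0.5  0.4 -0. ]
rocker [0.55   0.2034 0.061 ] tool shift rows(3cm) [-15.11  -8.42   5.37]
power [ 0.5034 -0.1108  0.067 ] tool shift rows(3cm) [-17.06 -18.83   5.19]
tare [ 0.5055 -0.2428  0.067 ] tool shift rows(3cm) [-18.57 -22.96   5.19]
```

```bash
python3 -m crank '[[[-1,-0.6,0],0],[[-1,-0.6,0],0],[[-1,-0.6,0],0],[[-1,-0.6,0],0],[[-1,-0.6,0],0],[[-1,-0.6,0],0],[[-1,-0.6,0],0],[[-1,-0.6,0],0],[[-1,-0.6,0],0],[[0,0,0],-0.9],[[0,0,0],-0.9],[[0,0,0],-0.9]]' 0 20; python3 fit.py | tail -4
```

```text
time: 1.6
ee_pos: [0.4063, 0.3492, 0.2222]
eef_rot: [-0.024, 1.0, -0.0, -0.0]
ft_force: [-0.5, -0.1, 0.1]
width: 0.0004
grip_force: 0.0
ee [0.4063 0.3492 0.2222] 1.6 F [-0.5 -0.1  0.1]
rocker [0.55   0.2034 0.061 ] tool shift rows(3cm) [-4.55 -5.08  5.37]
power [ 0.5034 -0.1108  0.067 ] tool shift rows(3cm) [ -2.5  -15.47   5.18]
tare [ 0.5055 -0.2428  0.067 ] tool shift rows(3cm) [ -2.36 -19.87   5.18]
```

```bash
python3 -m crank '[[[-0.9,-1,0.5],0],[[-0.9,-1,0.5],0],[[-0.9,-1,0.7],0],[[-0.9,-1,0.8],0],[[-0.95,-1,0.8],0],[[0,-0.08,0.8],0],[[0,0,0.4],0],[[0,0,0],0]]' 0 20; python3 fit.py | tail -4; python3 - <<'E'
from h import *
snap('scene','s2.png',(290,150,400,260),5); 
E
```

```text
time: 2.6
ee_pos: [0.5487, 0.2038, 0.0869]
eef_rot: [-0.023, 1.0, -0.0, -0.001]
ft_force: [0.2, -0.4, 0.7]
width: 0.0004
grip_force: 0.0
ee [0.5487 0.2038 0.0869] 2.6 F [ 0.2 -0.4  0.7]
rocker [0.55   0.2034 0.061 ] tool shift rows(3cm) [-0.04 -0.01  0.86]
power [ 0.5034 -0.1108  0.067 ] tool shift rows(3cm) [  1.98 -10.41   0.67]
tare [ 0.5055 -0.2428  0.067 ] tool shift rows(3cm) [  2.11 -14.8    0.67]
```

View pics/s2.png

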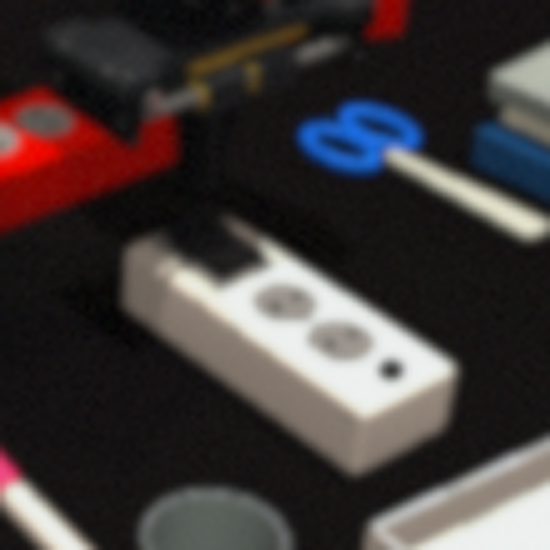

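The closed fingers hang over the rocker's near half, at about (205,200) in the crop. I'll press in small steps and watch the force.

```bash
python3 -m crank '[[[0,0,0.4],0],[[0,0,0.2],0],[[0,0,0.1],0],[[0,0,0.1],0],[[0,0,0.07],0],[[0,0,0.07],0],[[0,0,0],0]]' 0 20; python3 -m crank '[[[0,0,0.05],0],[[0,0,0.05],0],[[0,0,0],0]]'
```

```text
time: 3.52
ee_pos: [0.5495, 0.2033, 0.0593]
eef_rot: [-0.022, 1.0, 0.0, -0.0]
ft_force: [-0.8, -0.5, 2.1]
width: 0.0007
grip_force: 0.8
time: 3.9
ee_pos: [0.5495, 0.2033, 0.0565]
eef_rot: [-0.022, 1.0, 0.0, -0.0]
ft_force: [-4.4, -0.0, 5.5]
width: 0.0002
grip_force: 2.8
```

```bash
python3 -m crank '[[[0,0,0.03],0],[[0,0,0],0]]';python3 -m crank '[[[0,0,0.03],0],[[0,0,0],0]]'
```

```text
time: 4.15
ee_pos: [0.5495, 0.2033, 0.0564]
eef_rot: [-0.022, 1.0, 0.0, -0.0]
ft_force: [-6.6, -1.3, 14.0]
width: 0.0003
grip_force: 6.8
time: 4.4
ee_pos: [0.5495, 0.2033, 0.0562]
eef_rot: [-0.022, 1.0, 0.0, -0.0]
ft_force: [-10.2, -3.5, 22.5]
width: 0.0005
grip_force: 10.8
```

The rocker has stopped firmly at 56 mm, so it is home. I'll lift clear, check it, and move over the power key.

```bash
python3 -m crank '[[[0,0,-0.3],0],[[0,0,-0.9],0],[[0,0,-1],0],[[0,0,-1],0],[[0.3,-1,0],0],[[0.3,-1,0],0],[[0.3,-1,0],0],[[0.3,-1,0],0],[[0.3,-1,0],0],[[0.3,-1,0],0],[[0.1,-1,0],0],[[0.1,-1,0],0]]'; python3 -m crank '[[[0,-1,0],0],[[0,-1,0.8],0],[[0,-0.4,0.7],0],[[0,0,0.4],0],[[0,0,0],0]]'; python3 fit.py|tail -4;python3 - <<'E'
from h import *
import cv2
snap('scene','s3.png');snap('top','t3.png')
a=cv2.imread('pics/raw_s3.png')[150:330,150:400];b=cv2.imread('pics/raw_t3.png')[145:225,200:245]
c=np.zeros((560,800,3),np.uint8)
a=cv2.resize(a,None,fx=2,fy=2);b=cv2.resize(b,None,fx=6,fy=6,interpolation=2);c[:360,:500]=a;c[:480,510:780]=b
cv2.imwrite('pics/c3.png',c)
E
```

```text
time: 5.9
ee_pos: [0.5003, -0.0404, 0.1506]
eef_rot: [-0.022, 1.0, -0.0, 0.0]
ft_force: [-0.2, 0.5, -0.8]
width: 0.0006
grip_force: 0.0
time: 6.52
ee_pos: [0.5031, -0.1104, 0.093]
eef_rot: [-0.022, 1.0, 0.0, -0.001]
ft_force: [-0.9, 0.4, 0.9]
width: 0.0007
grip_force: 0.0
ee [ 0.5031 -0.1104  0.093 ] 6.525 F [-0.9  0.4  0.9]
rocker [0.55   0.2034 0.061 ] tool shift rows(3cm) [-2.03 10.38  1.07]
power [ 0.5034 -0.1108  0.067 ] tool shift rows(3cm) [-0.01 -0.01  0.87]
tare [ 0.5055 -0.2428  0.067 ] tool shift rows(3cm) [ 0.12 -4.41  0.86]
```

View pics/c3.png

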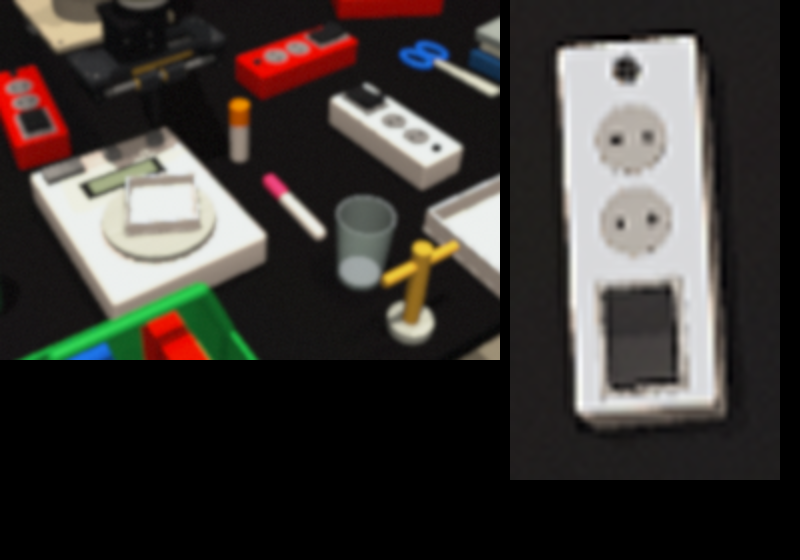

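The block hasn't moved. The rocker's near half at (640,360) now has the shade of a level face, so it is on. Next is the power key, which is out at 67 mm and in at 61 mm.

```bash
python3 -m crank '[[[0,0,0.5],0],[[0,0,0.2],0],[[0,0,0.1],0],[[0,0,0.07],0],[[0,0,0.07],0],[[0,0,0.07],0],[[0,0,0],0]]' 0 20; python3 -m crank '[[[0,0,0.05],0],[[0,0,0.03],0],[[0,0,0],0]]';python3 -m crank '[[[0,0,0.03],0],[[0,0,0],0]]'
```

```text
time: 7.5
ee_pos: [0.5034, -0.1112, 0.0631]
eef_rot: [-0.022, 1.0, 0.0, 0.0]
ft_force: [-0.2, 0.1, -0.0]
width: 0.0003
grip_force: 0.0
time: 7.88
ee_pos: [0.5035, -0.1112, 0.0614]
eef_rot: [-0.022, 1.0, 0.0, 0.0]
ft_force: [-4.3, 1.4, 8.5]
width: 0.0004
grip_force: 4.8
time: 8.12
ee_pos: [0.5036, -0.1112, 0.0613]
eef_rot: [-0.022, 1.0, 0.0, 0.0]
ft_force: [-8.5, 0.8, 21.0]
width: 0.0004
grip_force: 10.1
```

The key has bottomed at 61 mm. Moving to the tare bar.

```bash
python3 -m crank '[[[0,0,-0.3],0],[[0,0,-0.9],0],[[0,0,0],0],[[0.13,-1,0],0],[[0,-1,0],0],[[0,-1,0],0],[[0,-1,0],0],[[0,-0.4,0],0],[[0,0,0.5],0],[[0,0,0],0]]'; python3 fit.py|tail -4;python3 - <<'E'
from h import *
snap('scene','s4.png',(155,190,255,270),6)
E
```

```text
time: 9.38
ee_pos: [0.5045, -0.2413, 0.079]
eef_rot: [-0.023, 1.0, 0.001, -0.001]
ft_force: [-0.3, 0.4, -0.6]
width: 0.0002
grip_force: 0.0
ee [ 0.5045 -0.2413  0.079 ] 9.375 F [-0.3  0.4 -0.6]
rocker [0.55   0.2034 0.061 ] tool shift rows(3cm) [-2.19 14.74  0.62]
power [ 0.5034 -0.1108  0.067 ] tool shift rows(3cm) [-0.16  4.35  0.41]
tare [ 0.5055 -0.2428  0.067 ] tool shift rows(3cm) [-0.03 -0.05  0.4 ]
```

View pics/s4.png

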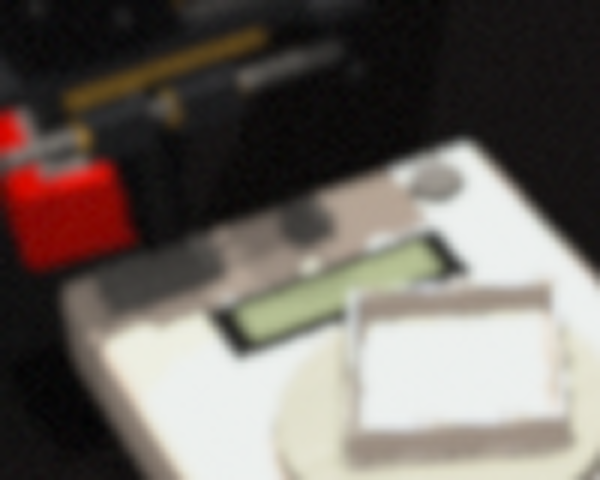

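The power key at (435,180) sits low, so it has stayed in, and the fingers are over the tare bar at (165,270).

```bash
python3 -m crank '[[[0,0,0.25],0],[[0,0,0.1],0],[[0,0,0.07],0],[[0,0,0.07],0],[[0,0,0.06],0],[[0,0,0.05],0],[[0,0,0.03],0],[[0,0,0],0]]' 0 20; python3 -m crank '[[[0,0,0.03],0],[[0,0,0],0],[[0,0,0],0]]'
```

```text
time: 10.42
ee_pos: [0.5054, -0.2431, 0.0621]
eef_rot: [-0.022, 1.0, 0.0, 0.0]
ft_force: [-1.5, 2.0, 3.3]
width: 0.0005
grip_force: 1.8
time: 10.8
ee_pos: [0.5054, -0.2431, 0.0614]
eef_rot: [-0.022, 1.0, 0.0, 0.0]
ft_force: [-3.2, 3.0, 7.0]
width: 0.0001
grip_force: 3.7
```

```bash
python3 -m crank '[[[0,0,0.05],0],[[0,0,0],0],[[0,0,0],0]]'; python3 -m crank '[[[0,0,-0.3],0],[[0,0,-0.6],0],[[0,0,-1],0],[[0,0,-1],0],[[0,0,-1],0],[[1,0,-0.5],0],[[1,0,0],0],[[1,0,0],0],[[0,0,0],0]]'; python3 - <<'E'
from h import *
snap('scene','s5.png',(130,140,400,340),2.9); snap('top','t5.png')
E
```

```text
time: 11.18
ee_pos: [0.5055, -0.2431, 0.0612]
eef_rot: [-0.022, 1.0, 0.0, 0.0]
ft_force: [-8.0, 4.4, 21.7]
width: 0.0004
grip_force: 11.1
time: 12.3
ee_pos: [0.414, -0.248, 0.1925]
eef_rot: [-0.021, 1.0, 0.0, 0.001]
ft_force: [0.6, -0.2, 0.4]
width: 0.0007
grip_force: 0.0
```

View pics/s5.png

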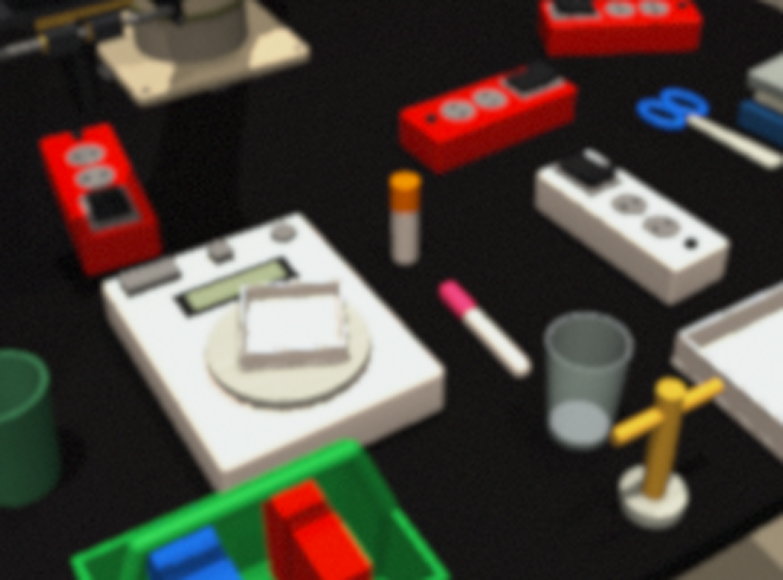

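The tare bar at (150,275) is back up, the power key at (285,232) is in, and the rocker's raised half is now the one by the sockets. The tray, the block and the other things are where they were.

```bash
python3 -c "
from bench import r
print(r.close_job())"
```

```text
the job is handed in; nothing more can be done
None
```

The job is done and handed in at about 12.5 s: the rocker is fully on, the power key is in and staying in, and the tare bar was pressed fully down and came back up, in that order; in the final view nothing else had visibly moved.

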